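# Tension the saw-frame blade and lock it

### The job

The blade of the blue saw frame lying on the stockroom bench is slack: take the upright crank grip of its handwheel and wind clockwise (seen from above) until the resistance at the grip, about 7 N while slack, has risen to a firm 12.5 N, never straining past 14.5 N. Leave the wheel set there, then throw the lock lever fully over towards the bow side, let go, and leave the carton and the steel ring that lie inside the frame where they are.

Things in the scene. Friction and masses are not known exactly. Their poses are not given: they have to be found in the camera images.
- crank_grip (a point): Freely spinning upright black grip on the handwheel rim, 21 mm diameter, 55 mm tall. Point: on its axis, 25 mm below its top, 34 mm above the rim's top, 157 mm above the bench. It runs on a horizontal 60 mm radius circle about the wheel axis; tighten clockwise seen from above. Fingers can hold it while circling without turning. The wheel stays where it is left, also under tension.
- wheel_axis (a point): Fixed point on the handwheel's vertical axis, on top of the hub, 127 mm above the bench. Dark steel wheel, three spokes, 134 mm outside diameter. Axes: those of the saw frame (z up, +y along the blade away from the wheel, -y to the lock lever, +x to the bow). Slack left at the start: 1 to 4.2 rad of winding, different each time, not shown by any reading.
- hook: Steel yoke, 34 x 66 x 34 mm, beside the grey gear head on the wheel's +y side, 50 mm above the bench; it slides 5 mm per rad of wheel until it catches the blade, then pulls it. Do not push on it. Its pull is 12 times the rise in grip force above the slack drag; 50 to 86 N is right. Origin: on the bench, at first 0 to 6 mm from under the wheel axis, moving with the yoke.
- saw: Blue saw frame fixed flat on the bench. Origin: on the bench under the wheel axis; axes as at the wheel axis. FEEL: pushing the grip slowly along its circle takes a steady 7 to 8 N while slack (dry friction); then it climbs by about 5.5 N per further rad. Set feel: 12.5 N (11.7 to 14 is right); over 14.5 N overstrains the blade. After stopping, the force can read lower (1 N after a slow stop, far more after a quick one).
- lock (a joint): Lock lever: steel rod 12 mm thick with a black ball, 80 mm from pivot to ball centre, on a grey block 70 x 50 x 62 mm high. Pivot 62 mm above the bench, 160 mm from the wheel axis along the frame's -y. 0 = open, leaning 29 degrees to the frame's -x; 1.0 rad = locked, leaning 29 degrees to +x. Needs about 3 N at the ball, stays where it is left. Starts at 0 to 0.15.
- lock_knob (a point): Centre of the black ball (26 mm diameter) at the end of the lock lever, 132 mm above the bench at either end of its swing, 142 mm at mid swing. Its axes turn with the lever.
- carton_a: White carton 90 x 60 x 45 mm standing on the bench between blade and bow. Not part of the job. Origin: centre of its underside.
- rose: Flat steel ring 52 mm diameter, 9 mm thick, on the bench between blade and bow. Not part of the job. Origin: centre of its underside.

How it is judged (in metres and radians):
On the way, in this order (a step that is already met when the one before it is completed fails the run):
1. the blade is wound to the set tension while the lock lever is still open (contact force between hook and anything else between 50 and 86 N and value of joint lock below 0.4 rad), for 0.2 s.
2. the lock lever is thrown over (value of joint lock above 0.85 rad), for 0.2 s.
At the end, for the whole second after the job is handed in: The yoke pulls the blade with 50 to 86 N (11.5 to 14.5 N at the crank grip while winding), and the lock lever stands at 0.85 rad or more (contact force between hook and anything else between 50 and 86 N and value of joint lock above 0.85 rad); the robot touches nothing.
It fails at once if the blade is overstrained: pulled with more than 90 N (contact force between hook and anything else above 90 N).
It fails at once if the robot pushes on the yoke (contact force between hook and the fingers above 2 N or contact force between hook and the arm above 2 N).
It fails at once if the carton or the ring inside the frame is shifted by more than 30 mm (distance of any of carton_a, rose from where it was at the start of the episode above 0.03 m).
It also fails if it takes over 70 s, if anything falls off the work surface, if the arm or the gripper's body presses on something with over 40 N, if the wrist force passes 120 N, or if a joint passes its speed limit or range.

### The arm

A 6-joint arm with a two-finger parallel gripper is mounted at the origin on the work surface. World frame = base frame: x ahead of the robot, y to its left, z up, the work surface at z = 0. Lengths are in m, angles in degrees, forces in N, time in s.
With the tool pointing down it reaches from about 0.3 to 0.75 m from the base axis. Payload 8.5 kg.
Tool frame: the origin (TCP) lies at the very end of the fingers, on their centre line; the grasp point (between the pads) lies 19 mm behind it (env.grip_depth is the z of the grasp point in the tool frame, in m); z points along the fingers, y is the direction in which the jaws open and shut (so a half turn about z gives the same grasp; the last joint's range is limited). The gripper opens to 85 mm and grips with 20 to 120 N. Pads are 22 mm wide; open, the fingers measure 114 mm over their backs; the gripper's body (76 mm by 85 mm) begins 54 mm behind the grasp point. The pads swing forward as they close: fully open they stand 13 mm farther back than shut.
Start: joints at [64.326, 21.807, 74.336, -0, 83.858, -12.336], TCP at [0.127, 0.535, 0.231] pointing down, gripper open.
Joint ranges: [-178.18, 178.18], [-50.72, 133.34], [12.68, 142.11], [-81.47, 261.47], [9.98, 163.14], [-165.26, 165.26]. Speed limits (degrees/s): [136.94, 136.94, 180, 180, 180, 180].

### API

Orientations are given as a 3x3 rotation matrix whose columns are the frame's x, y, z axes.
In Python, from rig import env gives the robot as it stands.
- The arm moves only by the tool apply_moves, never from a script. Its argument "plan" is a list of rows, each an object of numbers: "tx", "ty", "tz": the shift along the world's x, y, z in mm; "rx", "ry", "rz": the turn, a rotation vector about the world's x, y, z in rad; "jaw": the opening, from -1 (shut) to 1 (fully open). A call has 1 to 12 rows; each row is the pose to reach, as a shift and turn from the pose measured when the call began; what a row does not reach only later rows make up. A row lasts 1/10 s, in which the tool goes at most 50 mm and 8.59 degrees, less where a joint would pass 70% of its speed; a pose out of reach is approached as far as the arm can. A call with a gripper value outside its range is refused whole. The fingers move at their own pace and stop on an object; "grip_force" is the grip in N (left out, the last holds). Time passes only in rows, so rows that repeat a pose let the fingers close. It gives the time, the measured TCP pose, the force and the opening at its end, in the units of the state.
- env.observe(): the state, without advancing time (a new reading comes with each control period).
- env.get_image(name): name is "scene" or "side" or "wrist"; returns a dict with "image" (420x560x3 uint8, red, green, blue), "intrinsics" (3x3 intrinsics, pixels), "world_from_camera" (4x4, takes a point from camera to world coordinates). Camera axes: x right, y up, looking along -z (the intrinsics and any distortion apply to the point x, -y, -z); pixel columns grow to the right and rows downward; lengths in m; the calibration is good to about 2 mm. A picture is of the moment at which its call begins. There is no depth.
- env.close_job(): hands the job in, once; it reports no verdict.
The state is a dict: "time_s": time; "q": joint angles; "qvel": joint speeds; "joint_efforts": joint torques, N m; "position": TCP position; "tool_rot": TCP orientation; "ft_force": force on the tool from outside, world axes, zero at the start; "wrist_torque": the same for the moment, N m; "grip_width": finger opening in m.
Only numpy, scipy, OpenCV 4.12 (cv2) and the standard library are available. Lean on these libraries where they do the work, as an engineer would, in place of code of your own. Each camera call takes 0.05 s, during which the arm holds its last target.

## Working session

There is one attempt and no reset: what is moved stays moved. The work goes in short steps, Python scripts to look and compute and a tool call to move; the robot and the scene stay as the last step left them, time stands still between calls to the robot, and variables do not carry over. Pictures are saved under pics/ and viewed, and the job is handed in when it is done.

Besides the shell and the picture viewer there is one more tool, called after "Call:" by a JSON object that holds its "api" and its "payload", one argument or row to a line. apply_moves: Moves the arm, as the interface text tells. Its arguments: {"type":"object","properties":{"plan":{"type":"array","items":{"type":"object","properties":{"tx":{"type":"number"},"ty":{"type":"number"},"tz":{"type":"number"},"rx":{"type":"number"},"ry":{"type":"number"},"rz":{"type":"number"},"jaw":{"type":"number"}}}},"grip_force":{"type":"number"}},"required":["plan"]}

```bash
ls; mkdir -p pics
python3 - <<'E'
from rig import env
import cv2
print(env.observe()); print(env.grip_depth)
for n in ["scene","side","wrist"]:
    d=env.get_image(n); cv2.imwrite(f"pics/{n}0.png",d["image"][:,:,::-1]); print(n,d["intrinsics"],d["world_from_camera"],[k for k in d])
E
```

```text
pics
{'time_s': 0.0, 'q': array([ 6.43236128e+01,  2.18399855e+01,  7.43857774e+01,  7.40003802e-04,
        8.38571500e+01, -1.23366297e+01]), 'qvel': array([-0.00364934, -0.02465874, -0.04745146,  0.0712586 ,  0.00582857,
       -0.02653521]), 'joint_efforts': array([ 8.18803455e-04, -4.48456657e+01, -2.31278372e+01, -1.50560277e-04,
        4.72410917e-03,  2.83410543e-05]), 'position': array([0.12677416, 0.53488534, 0.23071516]), 'tool_rot': array([[-9.73018583e-01,  2.30725874e-01, -6.38585593e-04],
       [ 2.30726533e-01,  9.73017770e-01, -1.29864648e-03],
       [ 3.21723787e-04, -1.41094579e-03, -9.99998953e-01]]), 'ft_force': array([ 0.7291686 , -0.07634365, -0.09822687]), 'wrist_torque': array([ 0.01656228,  0.00651111, -0.00869233]), 'grip_width': 0.08536216905545528}
-0.0187
scene [[473.43847924   0.         276.30676194]
 [  0.         473.43847924 212.77663752]
 [  0.           0.           1.        ]] [[ 0.15419653 -0.72343789  0.67294951  1.21052513]
 [ 0.98792728  0.10259201 -0.11608004 -0.161671  ]
 [ 0.01493745  0.68272432  0.73052336  0.84440687]
 [ 0.          0.          0.          1.        ]] ['image', 'intrinsics', 'world_from_camera']
side [[411.34211588   0.         278.69343644]
 [  0.         411.34211588 210.90774479]
 [  0.           0.           1.        ]] [[-0.98447957  0.12461591 -0.12357533  0.45509904]
 [-0.17469849 -0.62866779  0.75779763  0.50296913]
 [ 0.01674581  0.7676247   0.64068081  0.59104378]
 [ 0.          0.          0.          1.        ]] ['image', 'intrinsics', 'world_from_camera']
wrist [[293.68050249   0.         276.86329347]
 [  0.         293.68050249 206.31778779]
 [  0.           0.           1.        ]] [[ 0.23020812 -0.93094503 -0.28345294  0.05386388]
 [ 0.97314083  0.219904    0.0681114   0.55248874]
 [-0.00107554 -0.29151942  0.95656431  0.3728011 ]
 [ 0.          0.          0.          1.        ]] ['image', 'intrinsics', 'world_from_camera']
```

View pics/scene0.png

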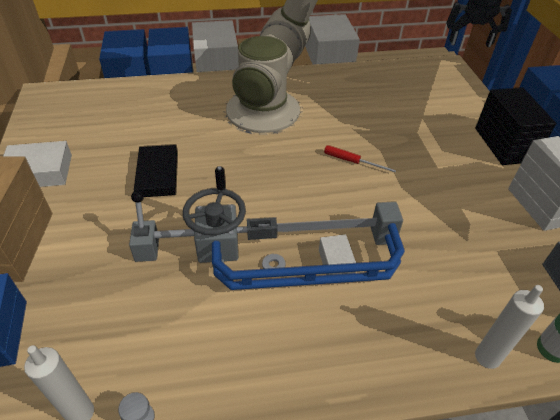

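View pics/side0.png

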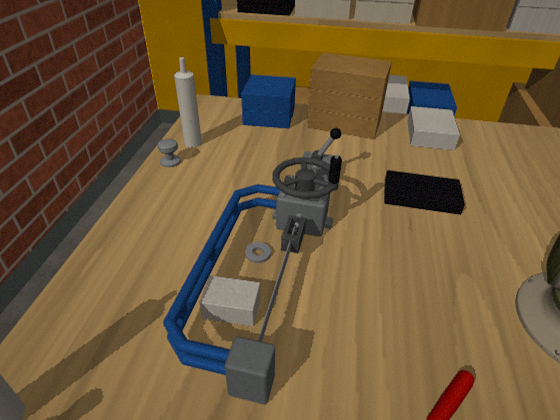

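View pics/wrist0.png

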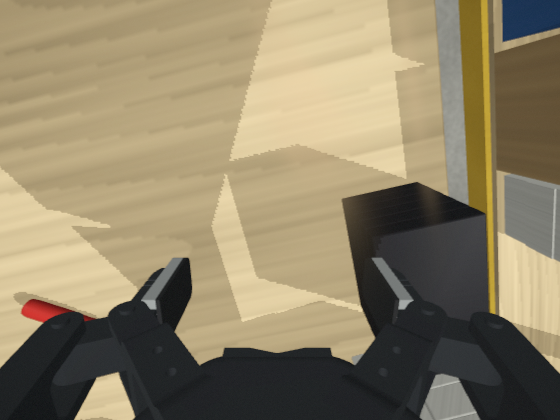

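The scene view shows the wheel at about (214,212), the grip at (221,178) and the knob at (138,197). In the side view they are at (305,178), (335,168) and (335,134). Next I'll zoom in to measure.

Run:
```python
import cv2
a=cv2.imread("pics/scene0.png")[155:270,120:280]; cv2.imwrite("pics/sc_z.png",cv2.resize(a,None,fx=5,fy=5,interpolation=cv2.INTER_CUBIC))
a=cv2.imread("pics/side0.png")[120:260,255:365]; cv2.imwrite("pics/si_z.png",cv2.resize(a,None,fx=4,fy=4,interpolation=cv2.INTER_CUBIC))
```

```text
(no output)
```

View pics/sc_z.png

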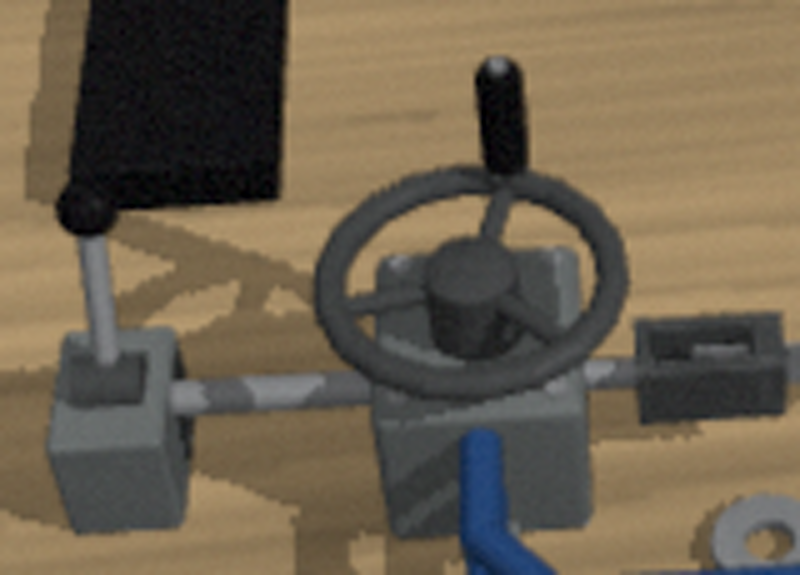

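View pics/si_z.png

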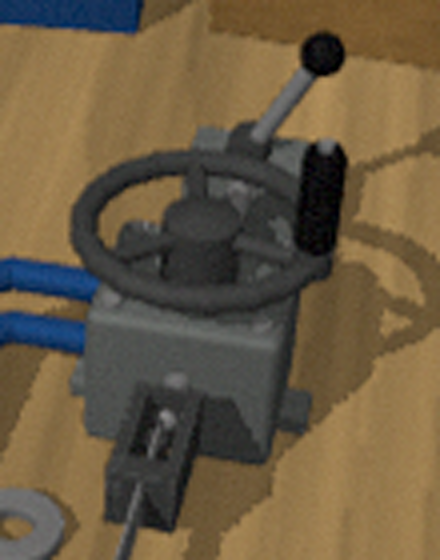

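```bash
cat > h.py <<'E'
import numpy as np
from rig import env
def ray(d,u,v):
    K=d["intrinsics"];T=d["world_from_camera"]
    x=(u-K[0,2])/K[0,0];y=(v-K[1,2])/K[1,1]
    r=T[:3,:3]@np.array([x,-y,-1.]);return T[:3,3],r/np.linalg.norm(r)
def plane(d,u,v,z):
    o,r=ray(d,u,v);return o+r*(z-o[2])/r[2]
def tri(a,b):
    A=np.zeros((3,3));B=np.zeros(3);L=[a,b]
    for o,r in L:
        P=np.eye(3)-np.outer(r,r);A+=P;B+=P@o
    p=np.linalg.solve(A,B);return p,[np.linalg.norm((np.eye(3)-np.outer(r,r))@(p-o))*1e3 for o,r in L]
def proj(d,p):
    K=d["intrinsics"];T=d["world_from_camera"]
    c=T[:3,:3].T@(np.array(p)-T[:3,3]);return K[0,0]*c[0]/-c[2]+K[0,2],K[1,1]*-c[1]/-c[2]+K[1,2]
E
python3 - <<'E'
from h import *
np.set_printoptions(precision=4,suppress=True)
s=env.get_image("scene");d=env.get_image("side")
for n,a,b,z in [("hub",(214.2,209.0),(305.4,173.9),.127),("grip",(220,177.6),(334.9,168.9),.157),("knob",(136.8,196.2),(335.1,132.9),.132),("griptop",(219.2,169),(335.7,157.5),.180)]:
    print(n,*tri(ray(s,*a),ray(d,*b)),plane(s,*a,z),plane(d,*b,z))
# saw direction: blade ends / post
print(env.observe()["time_s"])
E
```

```text
hub [ 0.5141 -0.1749  0.1215] [np.float64(1.2119444031910207), np.float64(1.2119444031909976)] [ 0.5208 -0.1742  0.127 ] [ 0.5127 -0.1686  0.127 ]
grip [ 0.4566 -0.1555  0.1549] [np.float64(0.19319677339511412), np.float64(0.19319677339523209)] [ 0.4591 -0.1554  0.157 ] [ 0.4565 -0.1526  0.157 ]
knob [ 0.4666 -0.3332  0.1335] [np.float64(0.23351211567548058), np.float64(0.23351211567558272)] [ 0.4654 -0.3334  0.132 ] [ 0.4665 -0.3363  0.132 ]
griptop [ 0.4577 -0.1554  0.1803] [np.float64(0.11278116208282211), np.float64(0.1127811620827525)] [ 0.4575 -0.1553  0.18  ] [ 0.4576 -0.156   0.18  ]
0.25
```

Run:
```python
from h import *
from scipy.optimize import least_squares
np.set_printoptions(precision=4,suppress=True)
s=env.get_image("scene");d=env.get_image("side")
S=[(335,290),(612,280),(480,385),(465,180),(370,220),(575,215),(580,340),(360,350)]
D=[(88,222),(200,162),(200,295),(110,180),(280,175),(110,268),(290,285)]
for img,L,f,o in((s,S,5,(120,155)),(d,D,4,(255,120))):
    P=np.array([plane(img,u/f+o[0]-.4,v/f+o[1]-.4,.116)[:2] for u,v in L])
    r=least_squares(lambda p:np.hypot(*(P-p[:2]).T)-p[2],[.51,-.17,.06]);print(r.x,r.fun*1e3)
    r=least_squares(lambda p:np.hypot(*(P-p[:2]).T)-.06,[.51,-.17]);print(r.x,r.fun*1e3)
a=plane(s,280,228.5,.05);b=plane(s,370,223.5,.05);print(a,b,np.degrees(np.arctan2(*(b-a)[:2])))
a=plane(d,294,240,.05);b=plane(d,262,335,.05);print(a,b,np.degrees(np.arctan2(*(b-a)[:2])))
```

```text
[ 0.5145 -0.1751  0.0585] [-1.2151  0.5065  0.877   1.9818 -0.0515 -1.915  -0.2239  0.0401]
[ 0.5144 -0.1751] [-2.7373 -1.008  -0.5974  0.4141 -1.6053 -3.4627 -1.7126 -1.454 ]
[ 0.5113 -0.1782  0.0606] [-0.7057 -2.6716 -2.156   2.0119  1.2007  1.1492  1.1715]
[ 0.5116 -0.1781] [-0.3804 -2.0678 -1.5656  2.3976  1.9999  1.5385  1.9659]
[ 0.5273 -0.0347  0.05  ] [0.5412 0.169  0.05  ] 3.9125486231566633
[ 0.516  -0.0579  0.05  ] [0.5332 0.1552 0.05  ] 4.606694740066285
```

Run:
```python
import cv2
a=cv2.imread("pics/scene0.png")[195:295,200:420]; cv2.imwrite("pics/sc_z2.png",cv2.resize(a,None,fx=3.6,fy=3.6,interpolation=cv2.INTER_CUBIC))
```

```text
(no output)
```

View pics/sc_z2.png

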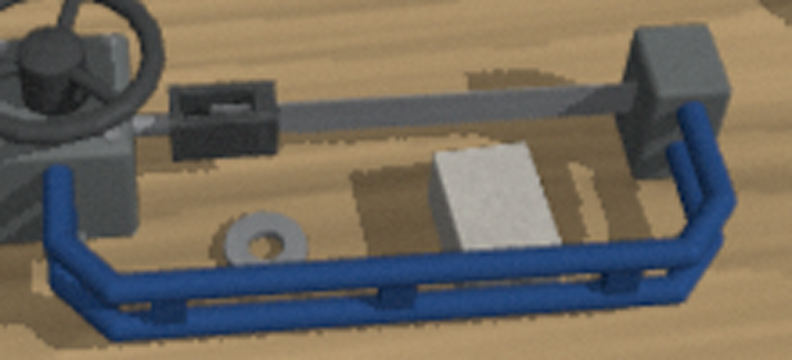

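The wheel centre comes out near (0.5135, -0.176), the grip at (0.4575, -0.155), so the radius is 60 mm as expected. The frame's y axis is about 4.2° from world y. I'll move above the grip now.

Call:
{"api": "apply_moves", "payload": {
  "plan": [
    {"tx":30,"ty":-37,"tz":5},
    {"tx":60,"ty":-74,"tz":10},
    {"tx":90,"ty":-111,"tz":15},
    {"tx":120,"ty":-148,"tz":20},
    {"tx":150,"ty":-185,"tz":25,"rz":0.05},
    {"tx":180,"ty":-222,"tz":30,"rz":0.1},
    {"tx":210,"ty":-259,"tz":30,"rz":0.16},
    {"tx":240,"ty":-296,"tz":30,"rz":0.16},
    {"tx":270,"ty":-335,"tz":30,"rz":0.16},
    {"tx":280,"ty":-380,"tz":30,"rz":0.16},
    {"tx":290,"ty":-425,"tz":30,"rz":0.16},
    {"tx":300,"ty":-470,"tz":30,"rz":0.16}
  ]
}}

```text
validation failed for argument at $.pl...
```

Call:
{"api": "apply_moves", "payload": {
  "plan": [
    {"tx":30,"ty":-37,"tz":5,"rx":0,"ry":0,"rz":0,"jaw":1},
    {"tx":60,"ty":-74,"tz":10,"rx":0,"ry":0,"rz":0,"jaw":1},
    {"tx":90,"ty":-111,"tz":15,"rx":0,"ry":0,"rz":0,"jaw":1},
    {"tx":120,"ty":-148,"tz":20,"rx":0,"ry":0,"rz":0,"jaw":1},
    {"tx":150,"ty":-185,"tz":25,"rx":0,"ry":0,"rz":0.05,"jaw":1},
    {"tx":180,"ty":-222,"tz":30,"rx":0,"ry":0,"rz":0.1,"jaw":1},
    {"tx":210,"ty":-259,"tz":30,"rx":0,"ry":0,"rz":0.16,"jaw":1},
    {"tx":240,"ty":-296,"tz":30,"rx":0,"ry":0,"rz":0.16,"jaw":1},
    {"tx":270,"ty":-335,"tz":30,"rx":0,"ry":0,"rz":0.16,"jaw":1},
    {"tx":280,"ty":-380,"tz":30,"rx":0,"ry":0,"rz":0.16,"jaw":1},
    {"tx":290,"ty":-425,"tz":30,"rx":0,"ry":0,"rz":0.16,"jaw":1},
    {"tx":300,"ty":-470,"tz":30,"rx":0,"ry":0,"rz":0.16,"jaw":1}
  ]
}}

```text
time_s: 1.55
position: [0.4269, 0.0632, 0.2613]
tool_rot: [[-0.997, 0.073, 0.0], [0.073, 0.997, -0.0], [-0.0, -0.0, -1.0]]
ft_force: [0.0, -0.2, 0.2]
grip_width: 0.0852
```

Call:
{"api": "apply_moves", "payload": {
  "plan": [
    {"tx":6,"ty":-44,"tz":0,"rx":0,"ry":0,"rz":0,"jaw":1},
    {"tx":12,"ty":-88,"tz":0,"rx":0,"ry":0,"rz":0,"jaw":1},
    {"tx":18,"ty":-132,"tz":0,"rx":0,"ry":0,"rz":0,"jaw":1},
    {"tx":25,"ty":-176,"tz":0,"rx":0,"ry":0,"rz":0,"jaw":1},
    {"tx":30.5,"ty":-218,"tz":0,"rx":0,"ry":0,"rz":0,"jaw":1},
    {"tx":30.5,"ty":-218,"tz":-5,"rx":0,"ry":0,"rz":0,"jaw":1},
    {"tx":30.5,"ty":-218,"tz":-10,"rx":0,"ry":0,"rz":0,"jaw":1}
  ]
}}

```text
time_s: 2.25
position: [0.4573, -0.1553, 0.2508]
tool_rot: [[-0.997, 0.074, -0.0], [0.074, 0.997, 0.0], [0.0, 0.0, -1.0]]
ft_force: [-0.4, 1.3, -0.0]
grip_width: 0.0851
```

Run:
```python
from h import *
import cv2
print(env.observe()["position"],env.observe()["ft_force"])
w=env.get_image("wrist"); cv2.imwrite("pics/wrist1.png",w["image"][:,:,::-1])
for p in [(.4575,-.155,.182),(.5135,-.176,.127),(.4575,-.155,.157)]: print(proj(w,p))
```

```text
[ 0.45728193 -0.15527218  0.25076345] [-0.40683885  1.30500792 -0.04046672]
(np.float64(276.8833602991248), np.float64(220.02932694759517))
(np.float64(260.0139013280056), np.float64(255.75988698336832))
(np.float64(276.87288164404634), np.float64(210.0523064948162))
```

View pics/wrist1.png

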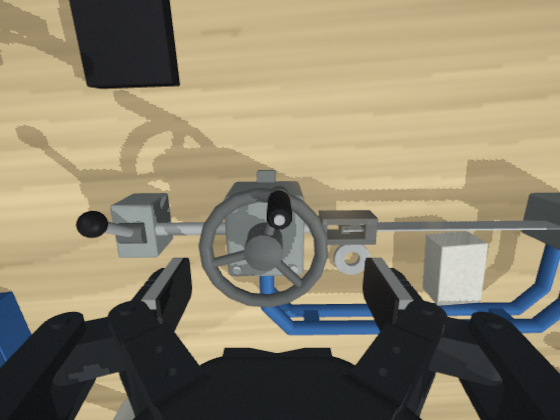

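The wrist view shows the grip top at (279,219) and the hub at (264,253), within about 2–3 mm of prediction. I'll descend and grip.

Call:
{"api": "apply_moves", "payload": {
  "plan": [
    {"tx":0,"ty":1,"tz":-35,"rx":0,"ry":0,"rz":0,"jaw":1},
    {"tx":0,"ty":1,"tz":-70,"rx":0,"ry":0,"rz":0,"jaw":1},
    {"tx":0,"ty":1,"tz":-100,"rx":0,"ry":0,"rz":0,"jaw":1},
    {"tx":0,"ty":1,"tz":-112,"rx":0,"ry":0,"rz":0,"jaw":1},
    {"tx":0,"ty":1,"tz":-112,"rx":0,"ry":0,"rz":0,"jaw":1},
    {"tx":0,"ty":1,"tz":-112,"rx":0,"ry":0,"rz":0,"jaw":0},
    {"tx":0,"ty":1,"tz":-112,"rx":0,"ry":0,"rz":0,"jaw":-0.4},
    {"tx":0,"ty":1,"tz":-112,"rx":0,"ry":0,"rz":0,"jaw":-1},
    {"tx":0,"ty":1,"tz":-112,"rx":0,"ry":0,"rz":0,"jaw":-1},
    {"tx":0,"ty":1,"tz":-112,"rx":0,"ry":0,"rz":0,"jaw":-1},
    {"tx":0,"ty":1,"tz":-112,"rx":0,"ry":0,"rz":0,"jaw":-1}
  ],
  "grip_force": 60
}}

```text
time_s: 3.4
position: [0.4572, -0.1535, 0.1387]
tool_rot: [[-0.997, 0.073, -0.0], [0.073, 0.997, 0.0], [0.0, 0.0, -1.0]]
ft_force: [-2.0, -0.5, 5.5]
grip_width: 0.0195
```

Run:
```python
from h import *
import cv2
print(env.observe()["position"],env.observe()["ft_force"],env.observe()["grip_width"])
w=env.get_image("side"); cv2.imwrite("pics/side1.png",cv2.resize(w["image"][80:280,200:420,::-1],None,fx=3,fy=3))
```

```text
[ 0.45716974 -0.1535279   0.13867843] [-1.99868399 -0.52500252  5.53669316] 0.01951035790079425
```

View pics/side1.png

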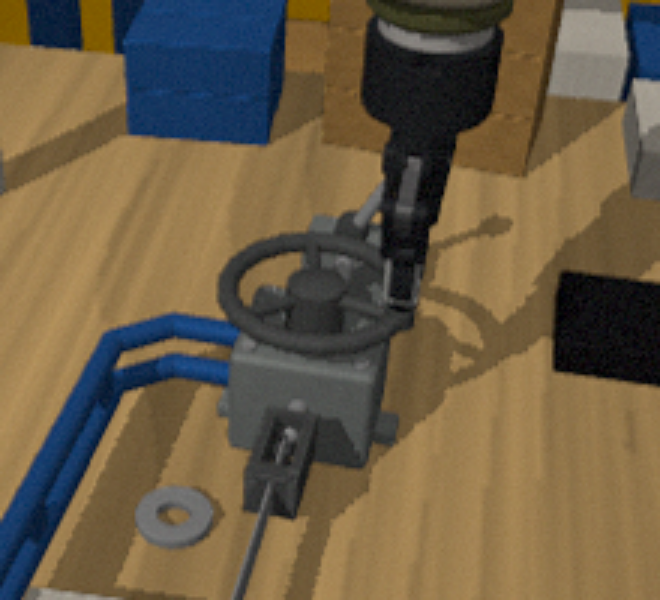

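It's gripped (width 19.5 mm). Next is a helper that gives the circle shifts.

```bash
cat > c.py <<'E'
from h import *
import sys,json,os
C=np.array([float(sys.argv[1]),float(sys.argv[2])]);step=float(sys.argv[3]);n=int(sys.argv[4])
o=env.observe();p=o["position"][:2];r=p-C;th=np.arctan2(r[1],r[0]);R=np.hypot(*r)
t=np.array([np.sin(th),-np.cos(th)]);f=o["ft_force"]
print("t %.2f th %.3f R %.1fmm  Ft(resist) %.2f Frad(out) %.2f fz %.1f z %.4f"%(o["time_s"],th,R*1e3,-f[:2]@t,f[:2]@r/R,f[2],o["position"][2]))
L=[tuple(x) for x in json.load(open("log.json"))] if os.path.exists("log.json") else []
L.append((p[0],p[1]));json.dump(L,open("log.json","w"))
if len(L)>3:
    from scipy.optimize import least_squares
    P=np.array(L);q=least_squares(lambda c:np.hypot(*(P-c).T)-.06,C).x;q3=least_squares(lambda c:np.hypot(*(P-c[:2]).T)-c[2],[*C,.06]).x;print("fit",q,q3)
for k in range(1,n+1):
    a=th-k*step;g=C+.06*np.array([np.cos(a),np.sin(a)])-p
    print(k,np.round(g*1e3,1))
E
python3 c.py .513 -.1745 .04 12
```

```text
t 3.45 th 2.783 R 59.6mm  Ft(resist) 2.38 Frad(out) 0.94 fz 6.2 z 0.1387
1 [0.6 2.4]
2 [1.5 4.5]
3 [2.6 6.7]
4 [3.7 8.8]
5 [ 5.  10.9]
6 [ 6.3 12.9]
7 [ 7.7 14.8]
8 [ 9.2 16.7]
9 [10.7 18.6]
10 [12.3 20.3]
11 [14. 22.]
12 [15.8 23.7]
```

Call:
{"api": "apply_moves", "payload": {
  "plan": [
    {"tx":0.6,"ty":2.4,"tz":0,"rx":0,"ry":0,"rz":0,"jaw":-1},
    {"tx":1.5,"ty":4.5,"tz":0,"rx":0,"ry":0,"rz":0,"jaw":-1},
    {"tx":2.6,"ty":6.7,"tz":0,"rx":0,"ry":0,"rz":0,"jaw":-1},
    {"tx":3.7,"ty":8.8,"tz":0,"rx":0,"ry":0,"rz":0,"jaw":-1},
    {"tx":5,"ty":10.9,"tz":0,"rx":0,"ry":0,"rz":0,"jaw":-1},
    {"tx":6.3,"ty":12.9,"tz":0,"rx":0,"ry":0,"rz":0,"jaw":-1},
    {"tx":7.7,"ty":14.8,"tz":0,"rx":0,"ry":0,"rz":0,"jaw":-1},
    {"tx":9.2,"ty":16.7,"tz":0,"rx":0,"ry":0,"rz":0,"jaw":-1},
    {"tx":10.7,"ty":18.6,"tz":0,"rx":0,"ry":0,"rz":0,"jaw":-1},
    {"tx":12.3,"ty":20.3,"tz":0,"rx":0,"ry":0,"rz":0,"jaw":-1},
    {"tx":14,"ty":22,"tz":0,"rx":0,"ry":0,"rz":0,"jaw":-1},
    {"tx":15.8,"ty":23.7,"tz":0,"rx":0,"ry":0,"rz":0,"jaw":-1}
  ]
}}

```text
time_s: 4.65
position: [0.4721, -0.1304, 0.1387]
tool_rot: [[-0.997, 0.073, -0.003], [0.073, 0.997, -0.001], [0.003, -0.001, -1.0]]
ft_force: [-6.5, -5.1, 3.5]
grip_width: 0.0198
```

```bash
python3 c.py .513 -.1745 .04 12
```

```text
t 4.65 th 2.318 R 60.1mm  Ft(resist) 8.22 Frad(out) 0.65 fz 3.5 z 0.1387
1 [1.9 1.5]
2 [3.7 3. ]
3 [5.7 4.5]
4 [7.6 5.8]
5 [9.6 7.1]
6 [11.7  8.3]
7 [13.8  9.5]
8 [16.  10.5]
9 [18.2 11.5]
10 [20.4 12.3]
11 [22.7 13.1]
12 [25.  13.8]
```

Call:
{"api": "apply_moves", "payload": {
  "plan": [
    {"tx":1.9,"ty":1.5,"tz":0,"rx":0,"ry":0,"rz":0,"jaw":-1},
    {"tx":3.7,"ty":3,"tz":0,"rx":0,"ry":0,"rz":0,"jaw":-1},
    {"tx":5.7,"ty":4.5,"tz":0,"rx":0,"ry":0,"rz":0,"jaw":-1},
    {"tx":7.6,"ty":5.8,"tz":0,"rx":0,"ry":0,"rz":0,"jaw":-1},
    {"tx":9.6,"ty":7.1,"tz":0,"rx":0,"ry":0,"rz":0,"jaw":-1},
    {"tx":11.7,"ty":8.3,"tz":0,"rx":0,"ry":0,"rz":0,"jaw":-1},
    {"tx":13.8,"ty":9.5,"tz":0,"rx":0,"ry":0,"rz":0,"jaw":-1},
    {"tx":16,"ty":10.5,"tz":0,"rx":0,"ry":0,"rz":0,"jaw":-1},
    {"tx":18.2,"ty":11.5,"tz":0,"rx":0,"ry":0,"rz":0,"jaw":-1},
    {"tx":20.4,"ty":12.3,"tz":0,"rx":0,"ry":0,"rz":0,"jaw":-1},
    {"tx":22.7,"ty":13.1,"tz":0,"rx":0,"ry":0,"rz":0,"jaw":-1},
    {"tx":25,"ty":13.8,"tz":0,"rx":0,"ry":0,"rz":0,"jaw":-1}
  ]
}}

```text
time_s: 5.85
position: [0.4958, -0.1164, 0.1387]
tool_rot: [[-0.997, 0.073, -0.006], [0.073, 0.997, -0.001], [0.006, -0.001, -1.0]]
ft_force: [-7.8, -1.0, 5.5]
grip_width: 0.0194
```

```bash
python3 c.py .513 -.1745 .04 12
```

```text
t 5.85 th 1.858 R 60.6mm  Ft(resist) 7.80 Frad(out) 1.22 fz 5.5 z 0.1387
1 [2.5 0.1]
2 [4.8 0.6]
3 [7.2 1. ]
4 [9.6 1.4]
5 [11.9  1.6]
6 [14.3  1.8]
7 [16.7  1.9]
8 [19.1  1.8]
9 [21.5  1.7]
10 [23.9  1.5]
11 [26.3  1.2]
12 [28.7  0.8]
```

Call:
{"api": "apply_moves", "payload": {
  "plan": [
    {"tx":2.5,"ty":0.2,"tz":0,"rx":0,"ry":0,"rz":0,"jaw":-1},
    {"tx":4.8,"ty":0.6,"tz":0,"rx":0,"ry":0,"rz":0,"jaw":-1},
    {"tx":7.2,"ty":1,"tz":0,"rx":0,"ry":0,"rz":0,"jaw":-1},
    {"tx":9.6,"ty":1.4,"tz":0,"rx":0,"ry":0,"rz":0,"jaw":-1},
    {"tx":11.9,"ty":1.6,"tz":0,"rx":0,"ry":0,"rz":0,"jaw":-1},
    {"tx":14.3,"ty":1.8,"tz":0,"rx":0,"ry":0,"rz":0,"jaw":-1},
    {"tx":16.7,"ty":1.9,"tz":0,"rx":0,"ry":0,"rz":0,"jaw":-1},
    {"tx":19.1,"ty":1.8,"tz":0,"rx":0,"ry":0,"rz":0,"jaw":-1},
    {"tx":21.5,"ty":1.7,"tz":0,"rx":0,"ry":0,"rz":0,"jaw":-1},
    {"tx":23.9,"ty":1.5,"tz":0,"rx":0,"ry":0,"rz":0,"jaw":-1},
    {"tx":26.3,"ty":1.2,"tz":0,"rx":0,"ry":0,"rz":0,"jaw":-1},
    {"tx":28.7,"ty":0.8,"tz":0,"rx":0,"ry":0,"rz":0,"jaw":-1}
  ]
}}

```text
time_s: 7.05
position: [0.5233, -0.1145, 0.1387]
tool_rot: [[-0.997, 0.073, -0.009], [0.073, 0.997, 0.002], [0.009, 0.001, -1.0]]
ft_force: [-6.7, 4.7, 6.2]
grip_width: 0.0195
```

```bash
python3 c.py .513 -.1745 .04 12
```

```text
t 7.05 th 1.401 R 60.9mm  Ft(resist) 7.42 Frad(out) 3.48 fz 6.2 z 0.1387
fit [ 0.51365436 -0.17369943] [ 0.5135661  -0.17354996  0.0598468 ]
1 [ 2.2 -1.3]
2 [ 4.5 -1.9]
3 [ 6.9 -2.5]
4 [ 9.1 -3.2]
5 [11.4 -4.1]
6 [13.6 -5. ]
7 [15.8 -6. ]
8 [17.9 -7.1]
9 [20.  -8.2]
10 [22.1 -9.5]
11 [ 24.1 -10.8]
12 [ 26.  -12.2]
```

```bash
python3 c.py .5137 -.1733 .04 12
```

```text
t 7.05 th 1.409 R 59.6mm  Ft(resist) 7.39 Frad(out) 3.54 fz 6.2 z 0.1387
fit [ 0.51364694 -0.1737084 ] [ 0.51356053 -0.17354465  0.0598396 ]
1 [ 2.4 -0. ]
2 [ 4.8 -0.5]
3 [ 7.1 -1.2]
4 [ 9.4 -1.9]
5 [11.6 -2.7]
6 [13.9 -3.6]
7 [16.1 -4.6]
8 [18.2 -5.6]
9 [20.3 -6.8]
10 [22.4 -8. ]
11 [24.4 -9.3]
12 [ 26.3 -10.7]
```

Call:
{"api": "apply_moves", "payload": {
  "plan": [
    {"tx":2.4,"ty":0,"tz":0,"rx":0,"ry":0,"rz":0,"jaw":-1},
    {"tx":4.8,"ty":-0.5,"tz":0,"rx":0,"ry":0,"rz":0,"jaw":-1},
    {"tx":7.1,"ty":-1.2,"tz":0,"rx":0,"ry":0,"rz":0,"jaw":-1},
    {"tx":9.4,"ty":-1.9,"tz":0,"rx":0,"ry":0,"rz":0,"jaw":-1},
    {"tx":11.6,"ty":-2.7,"tz":0,"rx":0,"ry":0,"rz":0,"jaw":-1},
    {"tx":13.9,"ty":-3.6,"tz":0,"rx":0,"ry":0,"rz":0,"jaw":-1},
    {"tx":16.1,"ty":-4.6,"tz":0,"rx":0,"ry":0,"rz":0,"jaw":-1},
    {"tx":18.2,"ty":-5.6,"tz":0,"rx":0,"ry":0,"rz":0,"jaw":-1},
    {"tx":20.3,"ty":-6.8,"tz":0,"rx":0,"ry":0,"rz":0,"jaw":-1},
    {"tx":22.4,"ty":-8,"tz":0,"rx":0,"ry":0,"rz":0,"jaw":-1},
    {"tx":24.4,"ty":-9.3,"tz":0,"rx":0,"ry":0,"rz":0,"jaw":-1},
    {"tx":26.3,"ty":-10.7,"tz":0,"rx":0,"ry":0,"rz":0,"jaw":-1}
  ]
}}

```text
time_s: 8.25
position: [0.5483, -0.1246, 0.1387]
tool_rot: [[-0.997, 0.073, -0.013], [0.073, 0.997, 0.003], [0.013, 0.002, -1.0]]
ft_force: [-7.6, 1.6, 5.0]
grip_width: 0.0194
```

```bash
python3 c.py .5137 -.1733 .04 12
```

```text
t 8.25 th 0.953 R 59.7mm  Ft(resist) 7.18 Frad(out) -3.10 fz 5.0 z 0.1387
fit [ 0.51368518 -0.17368417] [ 0.5137242  -0.17380247  0.06010505]
1 [ 2.1 -1.2]
2 [ 3.9 -2.7]
3 [ 5.8 -4.3]
4 [ 7.5 -6. ]
5 [ 9.2 -7.7]
6 [10.8 -9.5]
7 [ 12.3 -11.3]
8 [ 13.8 -13.2]
9 [ 15.1 -15.2]
10 [ 16.4 -17.2]
11 [ 17.7 -19.3]
12 [ 18.8 -21.4]
```

```bash
python3 c.py .5137 -.1737 .04 12
```

```text
t 8.25 th 0.956 R 60.1mm  Ft(resist) 7.19 Frad(out) -3.07 fz 5.0 z 0.1387
fit [ 0.51370217 -0.1736734 ] [ 0.51374193 -0.17383041  0.06013384]
1 [ 1.9 -1.5]
2 [ 3.8 -3. ]
3 [ 5.6 -4.6]
4 [ 7.3 -6.2]
5 [ 9.  -7.9]
6 [10.6 -9.7]
7 [ 12.2 -11.5]
8 [ 13.6 -13.4]
9 [ 15.  -15.4]
10 [ 16.3 -17.4]
11 [ 17.5 -19.5]
12 [ 18.7 -21.6]
```

Call:
{"api": "apply_moves", "payload": {
  "plan": [
    {"tx":1.9,"ty":-1.5,"tz":0,"rx":0,"ry":-0.005,"rz":0,"jaw":-1},
    {"tx":3.8,"ty":-3,"tz":0,"rx":0,"ry":-0.01,"rz":0,"jaw":-1},
    {"tx":5.6,"ty":-4.6,"tz":0,"rx":0,"ry":-0.01,"rz":0,"jaw":-1},
    {"tx":7.3,"ty":-6.2,"tz":0,"rx":0,"ry":-0.01,"rz":0,"jaw":-1},
    {"tx":9,"ty":-7.9,"tz":0,"rx":0,"ry":-0.01,"rz":0,"jaw":-1},
    {"tx":10.6,"ty":-9.7,"tz":0,"rx":0,"ry":-0.01,"rz":0,"jaw":-1},
    {"tx":12.2,"ty":-11.5,"tz":0,"rx":0,"ry":-0.01,"rz":0,"jaw":-1},
    {"tx":13.6,"ty":-13.4,"tz":0,"rx":0,"ry":-0.01,"rz":0,"jaw":-1},
    {"tx":15,"ty":-15.4,"tz":0,"rx":0,"ry":-0.01,"rz":0,"jaw":-1},
    {"tx":16.3,"ty":-17.4,"tz":0,"rx":0,"ry":-0.01,"rz":0,"jaw":-1},
    {"tx":17.5,"ty":-19.5,"tz":0,"rx":0,"ry":-0.01,"rz":0,"jaw":-1},
    {"tx":18.7,"ty":-21.6,"tz":0,"rx":0,"ry":-0.01,"rz":0,"jaw":-1}
  ]
}}

```text
time_s: 9.45
position: [0.5663, -0.1448, 0.1387]
tool_rot: [[-0.997, 0.073, -0.005], [0.072, 0.997, 0.006], [0.005, 0.005, -1.0]]
ft_force: [-3.7, 6.5, 4.8]
grip_width: 0.0198
```

```bash
python3 c.py .5137 -.1737 .04 12
```

```text
t 9.45 th 0.502 R 60.0mm  Ft(resist) 7.45 Frad(out) -0.11 fz 4.8 z 0.1387
fit [ 0.51369794 -0.17367432] [ 0.51370243 -0.17373022  0.06004594]
1 [ 1.1 -2.1]
2 [ 2.1 -4.3]
3 [ 3.1 -6.5]
4 [ 3.9 -8.7]
5 [  4.7 -11. ]
6 [  5.4 -13.3]
7 [  5.9 -15.7]
8 [  6.4 -18. ]
9 [  6.8 -20.4]
10 [  7.1 -22.8]
11 [  7.3 -25.2]
12 [  7.4 -27.6]
```

Call:
{"api": "apply_moves", "payload": {
  "plan": [
    {"tx":1.1,"ty":-2.1,"tz":0,"rx":0,"ry":-0.005,"rz":0,"jaw":-1},
    {"tx":2.1,"ty":-4.3,"tz":0,"rx":0,"ry":-0.005,"rz":0,"jaw":-1},
    {"tx":3.1,"ty":-6.5,"tz":0,"rx":0,"ry":-0.005,"rz":0,"jaw":-1},
    {"tx":3.9,"ty":-8.7,"tz":0,"rx":0,"ry":-0.005,"rz":0,"jaw":-1},
    {"tx":4.7,"ty":-11,"tz":0,"rx":0,"ry":-0.005,"rz":0,"jaw":-1},
    {"tx":5.4,"ty":-13.3,"tz":0,"rx":0,"ry":-0.005,"rz":0,"jaw":-1},
    {"tx":5.9,"ty":-15.7,"tz":0,"rx":0,"ry":-0.005,"rz":0,"jaw":-1},
    {"tx":6.4,"ty":-18,"tz":0,"rx":0,"ry":-0.005,"rz":0,"jaw":-1},
    {"tx":6.8,"ty":-20.4,"tz":0,"rx":0,"ry":-0.005,"rz":0,"jaw":-1},
    {"tx":7.1,"ty":-22.8,"tz":0,"rx":0,"ry":-0.005,"rz":0,"jaw":-1},
    {"tx":7.3,"ty":-25.2,"tz":0,"rx":0,"ry":-0.005,"rz":0,"jaw":-1},
    {"tx":7.4,"ty":-27.6,"tz":0,"rx":0,"ry":-0.005,"rz":0,"jaw":-1}
  ]
}}

```text
time_s: 10.65
position: [0.5736, -0.1709, 0.1387]
tool_rot: [[-0.997, 0.072, -0.0], [0.072, 0.997, 0.009], [0.001, 0.009, -1.0]]
ft_force: [-0.8, 7.3, 2.9]
grip_width: 0.0194
```

```bash
python3 c.py .5137 -.1737 .04 12
```

```text
t 10.65 th 0.047 R 60.0mm  Ft(resist) 7.34 Frad(out) -0.47 fz 2.9 z 0.1387
fit [ 0.51368699 -0.17367336] [ 0.51368755 -0.17366946  0.05999673]
1 [ 0.1 -2.4]
2 [ 0.1 -4.8]
3 [-0.1 -7.2]
4 [-0.3 -9.6]
5 [ -0.6 -12. ]
6 [ -1.  -14.3]
7 [ -1.5 -16.7]
8 [ -2.1 -19. ]
9 [ -2.8 -21.3]
10 [ -3.6 -23.6]
11 [ -4.5 -25.8]
12 [ -5.4 -28. ]
```

Call:
{"api": "apply_moves", "payload": {
  "plan": [
    {"tx":0.1,"ty":-2.4,"tz":0,"rx":-0.005,"ry":0,"rz":0,"jaw":-1},
    {"tx":0.1,"ty":-4.8,"tz":0,"rx":-0.01,"ry":0,"rz":0,"jaw":-1},
    {"tx":-0.1,"ty":-7.2,"tz":0,"rx":-0.01,"ry":0,"rz":0,"jaw":-1},
    {"tx":-0.3,"ty":-9.6,"tz":0,"rx":-0.01,"ry":0,"rz":0,"jaw":-1},
    {"tx":-0.6,"ty":-12,"tz":0,"rx":-0.01,"ry":0,"rz":0,"jaw":-1},
    {"tx":-1,"ty":-14.3,"tz":0,"rx":-0.01,"ry":0,"rz":0,"jaw":-1},
    {"tx":-1.5,"ty":-16.7,"tz":0,"rx":-0.01,"ry":0,"rz":0,"jaw":-1},
    {"tx":-2.1,"ty":-19,"tz":0,"rx":-0.01,"ry":0,"rz":0,"jaw":-1},
    {"tx":-2.8,"ty":-21.3,"tz":0,"rx":-0.01,"ry":0,"rz":0,"jaw":-1},
    {"tx":-3.6,"ty":-23.6,"tz":0,"rx":-0.01,"ry":0,"rz":0,"jaw":-1},
    {"tx":-4.5,"ty":-25.8,"tz":0,"rx":-0.01,"ry":0,"rz":0,"jaw":-1},
    {"tx":-5.4,"ty":-28,"tz":0,"rx":-0.01,"ry":0,"rz":0,"jaw":-1}
  ]
}}

```text
time_s: 11.85
position: [0.5687, -0.1974, 0.1387]
tool_rot: [[-0.997, 0.071, 0.001], [0.071, 0.997, 0.001], [-0.001, 0.002, -1.0]]
ft_force: [3.5, 6.5, 1.3]
grip_width: 0.0195
```

```bash
python3 c.py .5137 -.1737 .04 12
```

```text
t 11.85 th -0.407 R 59.9mm  Ft(resist) 7.36 Frad(out) 0.59 fz 1.3 z 0.1387
fit [ 0.51367881 -0.17366979] [ 0.51368615 -0.1736513   0.05998289]
1 [-0.9 -2.2]
2 [-2.  -4.4]
3 [-3.2 -6.5]
4 [-4.4 -8.5]
5 [ -5.8 -10.5]
6 [ -7.2 -12.4]
7 [ -8.6 -14.3]
8 [-10.2 -16.2]
9 [-11.8 -17.9]
10 [-13.5 -19.6]
11 [-15.3 -21.2]
12 [-17.1 -22.8]
```

Call:
{"api": "apply_moves", "payload": {
  "plan": [
    {"tx":-0.9,"ty":-2.2,"tz":0,"rx":0,"ry":0,"rz":0,"jaw":-1},
    {"tx":-2,"ty":-4.4,"tz":0,"rx":0,"ry":0,"rz":0,"jaw":-1},
    {"tx":-3.2,"ty":-6.5,"tz":0,"rx":0,"ry":0,"rz":0,"jaw":-1},
    {"tx":-4.4,"ty":-8.5,"tz":0,"rx":0,"ry":0,"rz":0,"jaw":-1},
    {"tx":-5.8,"ty":-10.5,"tz":0,"rx":0,"ry":0,"rz":0,"jaw":-1},
    {"tx":-7.2,"ty":-12.4,"tz":0,"rx":0,"ry":0,"rz":0,"jaw":-1},
    {"tx":-8.6,"ty":-14.3,"tz":0,"rx":0,"ry":0,"rz":0,"jaw":-1},
    {"tx":-10.2,"ty":-16.2,"tz":0,"rx":0,"ry":0,"rz":0,"jaw":-1},
    {"tx":-11.8,"ty":-17.9,"tz":0,"rx":0,"ry":0,"rz":0,"jaw":-1},
    {"tx":-13.5,"ty":-19.6,"tz":0,"rx":0,"ry":0,"rz":0,"jaw":-1},
    {"tx":-15.3,"ty":-21.2,"tz":0,"rx":0,"ry":0,"rz":0,"jaw":-1},
    {"tx":-17.1,"ty":-22.8,"tz":0,"rx":0,"ry":0,"rz":0,"jaw":-1}
  ]
}}

```text
time_s: 13.05
position: [0.5529, -0.219, 0.1388]
tool_rot: [[-0.997, 0.071, 0.004], [0.071, 0.997, 0.004], [-0.004, 0.004, -1.0]]
ft_force: [7.3, 5.6, -0.9]
grip_width: 0.02
```

```bash
python3 c.py .5137 -.1737 .04 12
```

```text
t 13.05 th -0.857 R 59.9mm  Ft(resist) 9.19 Frad(out) 0.56 fz -0.9 z 0.1388
fit [ 0.51367521 -0.17366602] [ 0.51368632 -0.17364995  0.05998189]
1 [-1.8 -1.6]
2 [-3.7 -3. ]
3 [-5.7 -4.4]
4 [-7.7 -5.7]
5 [-9.7 -7. ]
6 [-11.9  -8.1]
7 [-14.   -9.1]
8 [-16.2 -10.1]
9 [-18.4 -11. ]
10 [-20.7 -11.8]
11 [-23.  -12.5]
12 [-25.3 -13.1]
```

```bash
python3 c.py .5137 -.1737 .03 12
```

```text
t 13.05 th -0.857 R 59.9mm  Ft(resist) 9.19 Frad(out) 0.56 fz -0.9 z 0.1388
fit [ 0.51367267 -0.17366336] [ 0.51368637 -0.17364952  0.05998157]
1 [-1.3 -1.2]
2 [-2.7 -2.3]
3 [-4.2 -3.4]
4 [-5.7 -4.4]
5 [-7.2 -5.4]
6 [-8.7 -6.4]
7 [-10.3  -7.2]
8 [-11.9  -8.1]
9 [-13.5  -8.9]
10 [-15.1  -9.6]
11 [-16.8 -10.3]
12 [-18.4 -11. ]
```

Call:
{"api": "apply_moves", "payload": {
  "plan": [
    {"tx":-1.3,"ty":-1.2,"tz":0,"rx":0,"ry":0,"rz":0,"jaw":-1},
    {"tx":-2.7,"ty":-2.3,"tz":0,"rx":0,"ry":0,"rz":0,"jaw":-1},
    {"tx":-4.2,"ty":-3.4,"tz":0,"rx":0,"ry":0,"rz":0,"jaw":-1},
    {"tx":-5.7,"ty":-4.4,"tz":0,"rx":0,"ry":0,"rz":0,"jaw":-1},
    {"tx":-7.2,"ty":-5.4,"tz":0,"rx":0,"ry":0,"rz":0,"jaw":-1},
    {"tx":-8.7,"ty":-6.4,"tz":0,"rx":0,"ry":0,"rz":0,"jaw":-1},
    {"tx":-10.3,"ty":-7.2,"tz":0,"rx":0,"ry":0,"rz":0,"jaw":-1},
    {"tx":-11.9,"ty":-8.1,"tz":0,"rx":0,"ry":0,"rz":0,"jaw":-1},
    {"tx":-13.5,"ty":-8.9,"tz":0,"rx":0,"ry":0,"rz":0,"jaw":-1},
    {"tx":-15.1,"ty":-9.6,"tz":0,"rx":0,"ry":0,"rz":0,"jaw":-1},
    {"tx":-16.8,"ty":-10.3,"tz":0,"rx":0,"ry":0,"rz":0,"jaw":-1},
    {"tx":-18.4,"ty":-11,"tz":0,"rx":0,"ry":0,"rz":0,"jaw":-1}
  ]
}}

```text
time_s: 14.25
position: [0.5363, -0.2292, 0.1388]
tool_rot: [[-0.997, 0.07, 0.009], [0.07, 0.998, 0.005], [-0.008, 0.005, -1.0]]
ft_force: [9.2, 4.8, -1.8]
grip_width: 0.0193
```

```bash
python3 c.py .5137 -.1737 .02 12
```

```text
t 14.25 th -1.184 R 60.0mm  Ft(resist) 10.36 Frad(out) -0.98 fz -1.8 z 0.1388
fit [ 0.51367248 -0.17366282] [ 0.51368456 -0.17365412  0.05998497]
1 [-1.1 -0.5]
2 [-2.2 -0.9]
3 [-3.4 -1.3]
4 [-4.5 -1.7]
5 [-5.6 -2. ]
6 [-6.8 -2.4]
7 [-8.  -2.7]
8 [-9.1 -2.9]
9 [-10.3  -3.2]
10 [-11.5  -3.4]
11 [-12.7  -3.6]
12 [-13.8  -3.8]
```

Call:
{"api": "apply_moves", "payload": {
  "plan": [
    {"tx":-1.1,"ty":-0.5,"tz":0,"rx":-0.002,"ry":0.004,"rz":0,"jaw":-1},
    {"tx":-2.2,"ty":-0.9,"tz":0,"rx":-0.004,"ry":0.008,"rz":0,"jaw":-1},
    {"tx":-3.4,"ty":-1.3,"tz":0,"rx":-0.004,"ry":0.008,"rz":0,"jaw":-1},
    {"tx":-4.5,"ty":-1.7,"tz":0,"rx":-0.004,"ry":0.008,"rz":0,"jaw":-1},
    {"tx":-5.6,"ty":-2,"tz":0,"rx":-0.004,"ry":0.008,"rz":0,"jaw":-1},
    {"tx":-6.8,"ty":-2.4,"tz":0,"rx":-0.004,"ry":0.008,"rz":0,"jaw":-1},
    {"tx":-8,"ty":-2.7,"tz":0,"rx":-0.004,"ry":0.008,"rz":0,"jaw":-1},
    {"tx":-9.1,"ty":-2.9,"tz":0,"rx":-0.004,"ry":0.008,"rz":0,"jaw":-1},
    {"tx":-10.3,"ty":-3.2,"tz":0,"rx":-0.004,"ry":0.008,"rz":0,"jaw":-1},
    {"tx":-11.5,"ty":-3.4,"tz":0,"rx":-0.004,"ry":0.008,"rz":0,"jaw":-1},
    {"tx":-12.7,"ty":-3.6,"tz":0,"rx":-0.004,"ry":0.008,"rz":0,"jaw":-1},
    {"tx":-13.8,"ty":-3.8,"tz":0,"rx":-0.004,"ry":0.008,"rz":0,"jaw":-1}
  ]
}}

```text
time_s: 15.45
position: [0.5246, -0.2326, 0.1388]
tool_rot: [[-0.998, 0.07, 0.006], [0.07, 0.998, 0.001], [-0.006, 0.001, -1.0]]
ft_force: [11.7, 2.3, -4.2]
grip_width: 0.0195
```

```bash
python3 c.py .5137 -.1737 .02 8
```

```text
t 15.45 th -1.388 R 60.0mm  Ft(resist) 11.95 Frad(out) -0.16 fz -4.2 z 0.1388
fit [ 0.51367244 -0.17366197] [ 0.51368313 -0.17365659  0.05998683]
1 [-1.2 -0.3]
2 [-2.4 -0.4]
3 [-3.5 -0.6]
4 [-4.7 -0.7]
5 [-5.9 -0.8]
6 [-7.1 -0.9]
7 [-8.3 -1. ]
8 [-9.5 -1. ]
```

Call:
{"api": "apply_moves", "payload": {
  "plan": [
    {"tx":-1.2,"ty":-0.3,"tz":0,"rx":0,"ry":0.003,"rz":0,"jaw":-1},
    {"tx":-2.4,"ty":-0.4,"tz":0,"rx":0,"ry":0.006,"rz":0,"jaw":-1},
    {"tx":-3.5,"ty":-0.6,"tz":0,"rx":0,"ry":0.006,"rz":0,"jaw":-1},
    {"tx":-4.7,"ty":-0.7,"tz":0,"rx":0,"ry":0.006,"rz":0,"jaw":-1},
    {"tx":-5.9,"ty":-0.8,"tz":0,"rx":0,"ry":0.006,"rz":0,"jaw":-1},
    {"tx":-7.1,"ty":-0.9,"tz":0,"rx":0,"ry":0.006,"rz":0,"jaw":-1},
    {"tx":-8.3,"ty":-1,"tz":0,"rx":0,"ry":0.006,"rz":0,"jaw":-1}
  ]
}}

```text
time_s: 16.15
position: [0.5186, -0.2335, 0.1388]
tool_rot: [[-0.998, 0.07, 0.006], [0.07, 0.998, 0.001], [-0.005, 0.001, -1.0]]
ft_force: [13.1, 2.0, -5.4]
grip_width: 0.0196
```

```bash
python3 c.py .5137 -.1737 .01 6
```

```text
t 16.15 th -1.489 R 60.0mm  Ft(resist) 13.21 Frad(out) -0.90 fz -5.4 z 0.1388
fit [ 0.51367228 -0.17366355] [ 0.51368006 -0.173661    0.05999023]
1 [-0.6 -0.1]
2 [-1.2 -0.1]
3 [-1.8 -0.1]
4 [-2.4 -0.2]
5 [-3.  -0.2]
6 [-3.6 -0.2]
```

Run:
```python
from h import *
C=np.array([.5137,-.1737])
for i in range(6):
    env.get_image("wrist");o=env.observe();p=o["position"][:2];r=p-C;th=np.arctan2(r[1],r[0]);t=np.array([np.sin(th),-np.cos(th)]);print(round(o["time_s"],2),round(th,4),-o["ft_force"][:2]@t)
```

```text
16.2 -1.4924 10.734540332586615
16.25 -1.4924 11.738017094506642
16.3 -1.4923 11.155131591524805
16.35 -1.4922 11.865624378830455
16.4 -1.4922 11.562053541947328
16.45 -1.4923 11.374672374915816
```

Call:
{"api": "apply_moves", "payload": {
  "plan": [
    {"tx":-0.6,"ty":0,"tz":0,"rx":0,"ry":0,"rz":0,"jaw":-1},
    {"tx":-1.2,"ty":-0.1,"tz":0,"rx":0,"ry":0,"rz":0,"jaw":-1},
    {"tx":-1.8,"ty":-0.1,"tz":0,"rx":0,"ry":0,"rz":0,"jaw":-1},
    {"tx":-2.4,"ty":-0.2,"tz":0,"rx":0,"ry":0,"rz":0,"jaw":-1},
    {"tx":-3,"ty":-0.2,"tz":0,"rx":0,"ry":0,"rz":0,"jaw":-1},
    {"tx":-3.6,"ty":-0.2,"tz":0,"rx":0,"ry":0,"rz":0,"jaw":-1},
    {"tx":-4.2,"ty":-0.2,"tz":0,"rx":0,"ry":0,"rz":0,"jaw":-1}
  ]
}}

```text
time_s: 17.15
position: [0.5162, -0.2336, 0.1388]
tool_rot: [[-0.997, 0.07, 0.01], [0.07, 0.998, 0.001], [-0.01, 0.001, -1.0]]
ft_force: [12.5, 1.0, -5.1]
grip_width: 0.0196
```

Run:
```python
from h import *
C=np.array([.5137,-.1737])
for i in range(8):
    o=env.observe();p=o["position"][:2];r=p-C;th=np.arctan2(r[1],r[0]);t=np.array([np.sin(th),-np.cos(th)]);print(round(o["time_s"],2),round(th,4),-o["ft_force"][:2]@t)
    env.get_image("wrist")
```

```text
17.15 -1.5293 12.496464257281616
17.2 -1.531 12.507510049387273
17.25 -1.5306 12.185936894153055
17.3 -1.531 12.483814531017927
17.35 -1.5308 12.698319496154776
17.4 -1.5311 12.461426862881586
17.45 -1.5305 12.37440613907816
17.5 -1.5307 11.393022334039847
```

Moving at 12.5 N and holding at about 12.4 N, roughly 1 rad past the catch. I'll release the grip and rise.

Call:
{"api": "apply_moves", "payload": {
  "plan": [
    {"tx":0,"ty":0,"tz":0,"rx":0,"ry":0,"rz":0,"jaw":-0.3},
    {"tx":0,"ty":0,"tz":0,"rx":0,"ry":0,"rz":0,"jaw":0.2},
    {"tx":0,"ty":0,"tz":0,"rx":0,"ry":0,"rz":0,"jaw":0.2},
    {"tx":0,"ty":0,"tz":0,"rx":0,"ry":0,"rz":0,"jaw":0.2},
    {"tx":0,"ty":0,"tz":5,"rx":0,"ry":-0.01,"rz":0,"jaw":0.2},
    {"tx":0,"ty":0,"tz":30,"rx":0,"ry":0,"rz":0,"jaw":0.2},
    {"tx":0,"ty":0,"tz":60,"rx":0,"ry":0,"rz":0,"jaw":0.2},
    {"tx":0,"ty":0,"tz":90,"rx":0,"ry":0,"rz":0,"jaw":0.2},
    {"tx":-20,"ty":-20,"tz":100,"rx":0,"ry":0,"rz":0,"jaw":0.2},
    {"tx":-40,"ty":-40,"tz":100,"rx":0,"ry":0,"rz":0,"jaw":0.2},
    {"tx":-60,"ty":-60,"tz":100,"rx":0,"ry":0,"rz":0,"jaw":-0.5},
    {"tx":-80,"ty":-80,"tz":100,"rx":0,"ry":0,"rz":0,"jaw":-1}
  ]
}}

```text
time_s: 18.75
position: [0.4352, -0.3142, 0.2393]
tool_rot: [[-0.997, 0.07, 0.01], [0.07, 0.998, 0.0], [-0.01, 0.001, -1.0]]
ft_force: [-0.3, -0.7, -0.7]
grip_width: 0.0228
```

Run:
```python
from h import *
import cv2
print(env.observe()["position"],env.observe()["ft_force"],env.observe()["grip_width"])
w=env.get_image("side"); cv2.imwrite("pics/side2.png",cv2.resize(w["image"][80:280,200:420,::-1],None,fx=3,fy=3))
w=env.get_image("scene"); cv2.imwrite("pics/scene2.png",cv2.resize(w["image"][130:290,100:320,::-1],None,fx=3.5,fy=3.5))
```

```text
[ 0.43515605 -0.31422144  0.23933836] [-0.33036929 -0.72126662 -0.73178508] 0.02278955535744187
```

View pics/side2.png

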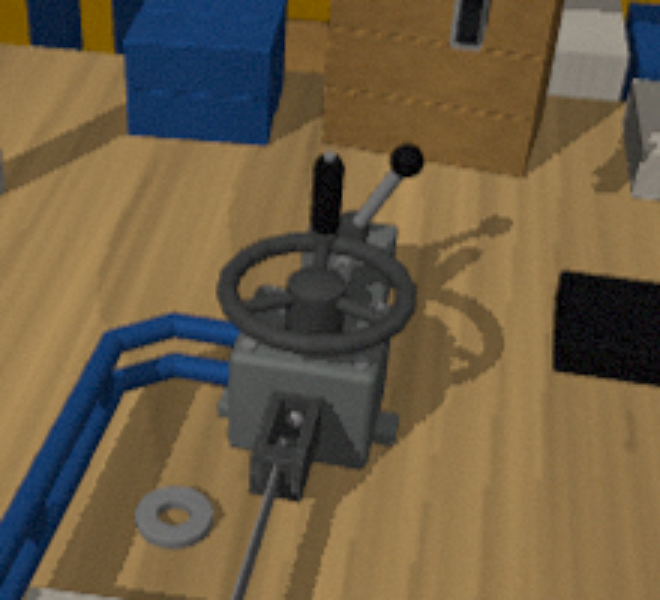

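View pics/scene2.png

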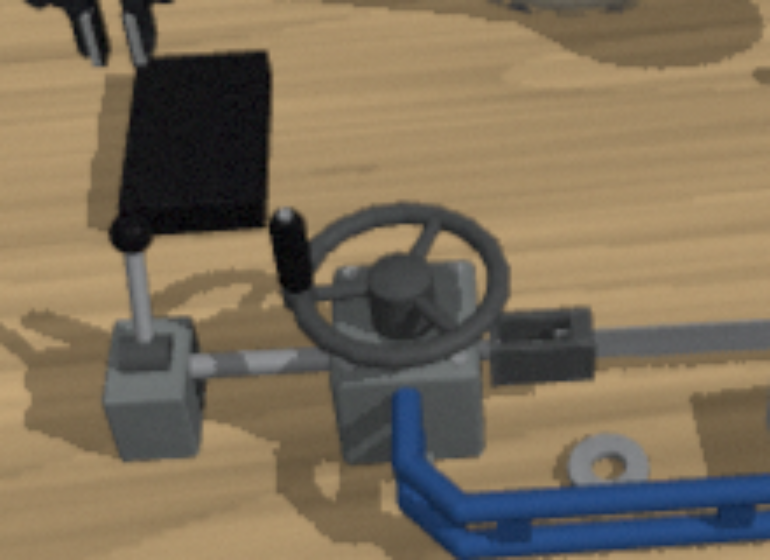

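The grip is standing at the wheel's lever side, at side view (327,190), and the wheel held after release. The yoke has moved in and the lever is still open. I'll bring the shut fingers down on the near side of the knob.

Call:
{"api": "apply_moves", "payload": {
  "plan": [
    {"tx":-15,"ty":-17,"tz":0,"rx":0,"ry":0.01,"rz":0,"jaw":-1},
    {"tx":-15,"ty":-17,"tz":0,"rx":0,"ry":0.01,"rz":0,"jaw":-1},
    {"tx":-15,"ty":-17,"tz":-30,"rx":0,"ry":0.01,"rz":0,"jaw":-1},
    {"tx":-15,"ty":-17,"tz":-60,"rx":0,"ry":0.01,"rz":0,"jaw":-1},
    {"tx":-15,"ty":-17,"tz":-90,"rx":0,"ry":0.01,"rz":0,"jaw":-1},
    {"tx":-15,"ty":-17,"tz":-112,"rx":0,"ry":0.01,"rz":0,"jaw":-1},
    {"tx":-15,"ty":-17,"tz":-112,"rx":0,"ry":0.01,"rz":0,"jaw":-1}
  ]
}}

```text
time_s: 19.55
position: [0.419, -0.3307, 0.1249]
tool_rot: [[-0.997, 0.073, -0.003], [0.073, 0.997, 0.004], [0.004, 0.004, -1.0]]
ft_force: [0.6, -0.1, 0.9]
grip_width: 0.0
```

Run:
```python
from h import *
import cv2
print(env.observe()["position"],env.observe()["ft_force"],env.observe()["grip_width"])
w=env.get_image("scene"); cv2.imwrite("pics/scene3.png",cv2.resize(w["image"][130:290,100:320,::-1],None,fx=3.5,fy=3.5))
```

```text
[ 0.41904956 -0.33068319  0.12494211] [ 0.63929301 -0.10103945  0.92488353] 4.7468603945368685e-05
```

View pics/scene3.png

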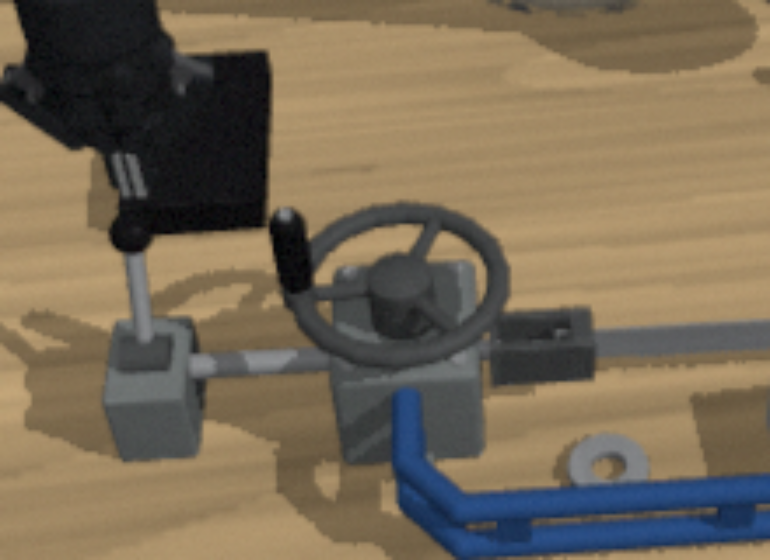

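The fingers are lined up directly behind the ball at (130,232). Pushing now.

Call:
{"api": "apply_moves", "payload": {
  "plan": [
    {"tx":8,"ty":0,"tz":2,"rx":0,"ry":0,"rz":0,"jaw":-1},
    {"tx":16,"ty":-1,"tz":2,"rx":0,"ry":0,"rz":0,"jaw":-1},
    {"tx":24,"ty":-1.5,"tz":2,"rx":0,"ry":0,"rz":0,"jaw":-1},
    {"tx":32,"ty":-2,"tz":2,"rx":0,"ry":0,"rz":0,"jaw":-1},
    {"tx":40,"ty":-2.5,"tz":2,"rx":0,"ry":0,"rz":0,"jaw":-1},
    {"tx":48,"ty":-3,"tz":2,"rx":0,"ry":0,"rz":0,"jaw":-1},
    {"tx":56,"ty":-4,"tz":2,"rx":0,"ry":0,"rz":0,"jaw":-1},
    {"tx":64,"ty":-4.5,"tz":2,"rx":0,"ry":0,"rz":0,"jaw":-1},
    {"tx":72,"ty":-5,"tz":2,"rx":0,"ry":0,"rz":0,"jaw":-1},
    {"tx":80,"ty":-5.5,"tz":2,"rx":0,"ry":0,"rz":0,"jaw":-1},
    {"tx":87,"ty":-6,"tz":2,"rx":0,"ry":0,"rz":0,"jaw":-1},
    {"tx":92,"ty":-6,"tz":2,"rx":0,"ry":0,"rz":0,"jaw":-1}
  ]
}}

```text
time_s: 20.8
position: [0.5119, -0.3375, 0.1281]
tool_rot: [[-0.997, 0.073, -0.002], [0.073, 0.997, 0.002], [0.003, 0.002, -1.0]]
ft_force: [-3.2, -0.7, -2.4]
grip_width: -0.0001
```

Run:
```python
from h import *
import cv2
w=env.get_image("scene"); cv2.imwrite("pics/scene4.png",cv2.resize(w["image"][130:290,100:320,::-1],None,fx=3.5,fy=3.5))
print(env.observe()["position"],env.observe()["ft_force"],env.observe()["grip_width"])
```

```text
[ 0.51242883 -0.33752617  0.12820446] [-1.62724749  0.63307971 -2.26860862] -0.0002898119166043105
```

View pics/scene4.png

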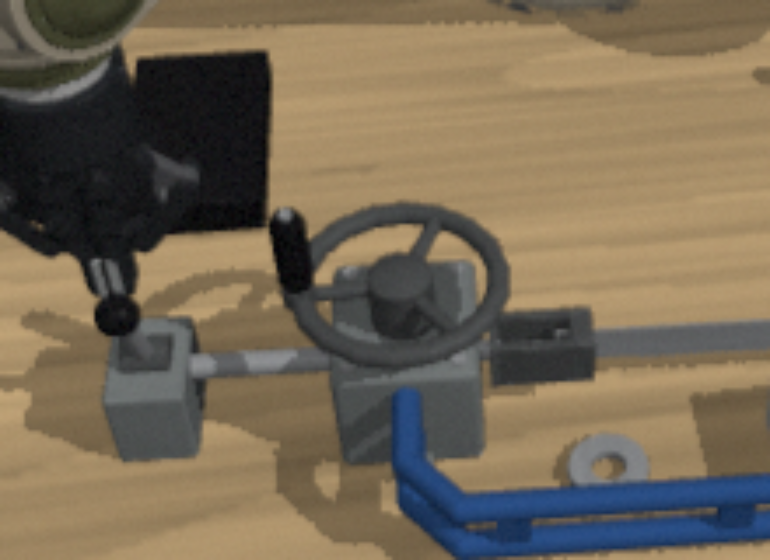

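The lever has followed the fingers, with the ball now at (117,315). I'll push a few mm further, watching for the stop.

Call:
{"api": "apply_moves", "payload": {
  "plan": [
    {"tx":1,"ty":0,"tz":0,"rx":0,"ry":0,"rz":0,"jaw":-1},
    {"tx":2,"ty":0,"tz":0,"rx":0,"ry":0,"rz":0,"jaw":-1},
    {"tx":3,"ty":0,"tz":0,"rx":0,"ry":0,"rz":0,"jaw":-1}
  ]
}}

```text
time_s: 21.15
position: [0.5151, -0.3375, 0.128]
tool_rot: [[-0.997, 0.073, -0.002], [0.073, 0.997, 0.003], [0.003, 0.002, -1.0]]
ft_force: [-4.3, -0.6, -1.9]
grip_width: -0.0
```

Run:
```python
from h import *
for i in range(3):
    env.get_image("scene");o=env.observe();print(o["position"],o["ft_force"])
```

```text
[ 0.51529412 -0.33747811  0.12805418] [-3.1065396   0.437278   -2.91192465]
[ 0.51530202 -0.33748611  0.12810509] [-3.41342817 -0.2875231  -2.67433717]
[ 0.5152971  -0.33746924  0.12815652] [-3.64593121 -0.60487973 -2.43134169]
```

Call:
{"api": "apply_moves", "payload": {
  "plan": [
    {"tx":1,"ty":0,"tz":0,"rx":0,"ry":0,"rz":0,"jaw":-1},
    {"tx":2,"ty":0,"tz":0,"rx":0,"ry":0,"rz":0,"jaw":-1},
    {"tx":3,"ty":0,"tz":0,"rx":0,"ry":0,"rz":0,"jaw":-1}
  ]
}}

```text
time_s: 21.6
position: [0.5183, -0.3374, 0.1281]
tool_rot: [[-0.997, 0.073, -0.002], [0.073, 0.997, 0.002], [0.002, 0.002, -1.0]]
ft_force: [-5.5, -0.5, -3.0]
grip_width: -0.0002
```

Run:
```python
from h import *
for i in range(2):
    env.get_image("scene");o=env.observe();print(o["position"],o["ft_force"])
```

```text
[ 0.51821032 -0.33745969  0.12808237] [-4.19932807 -0.52673163 -1.60877013]
[ 0.51819967 -0.33746018  0.12808805] [-4.86163538  0.1517989  -1.93424945]
```

Call:
{"api": "apply_moves", "payload": {
  "plan": [
    {"tx":1,"ty":0,"tz":0,"rx":0,"ry":0,"rz":0,"jaw":-1},
    {"tx":2,"ty":0,"tz":0,"rx":0,"ry":0,"rz":0,"jaw":-1}
  ]
}}

```text
time_s: 21.9
position: [0.5186, -0.3374, 0.128]
tool_rot: [[-0.997, 0.073, -0.007], [0.073, 0.997, 0.003], [0.007, 0.003, -1.0]]
ft_force: [-16.1, -0.9, 0.2]
grip_width: -0.0
```

Run:
```python
from h import *
for i in range(2):
    env.get_image("scene");o=env.observe();print(o["position"],o["ft_force"])
```

```text
[ 0.51855343 -0.33742765  0.12795496] [-12.41405556  -0.07427468   0.2786458 ]
[ 0.51854862 -0.33742618  0.12799029] [-12.93951138  -0.10712572   0.02283536]
```

The lever is at its stop: force jumped to about 13–16 N with no further motion. I'll back off towards the robot, then rise.

Call:
{"api": "apply_moves", "payload": {
  "plan": [
    {"tx":-5,"ty":0,"tz":0,"rx":0,"ry":0,"rz":0,"jaw":-1},
    {"tx":-20,"ty":0,"tz":0,"rx":0,"ry":0,"rz":0,"jaw":-1},
    {"tx":-40,"ty":0,"tz":0,"rx":0,"ry":0,"rz":0,"jaw":-1},
    {"tx":-60,"ty":0,"tz":20,"rx":0,"ry":0,"rz":0,"jaw":-1},
    {"tx":-80,"ty":0,"tz":60,"rx":0,"ry":0,"rz":0,"jaw":-1},
    {"tx":-100,"ty":0,"tz":100,"rx":0,"ry":0,"rz":0,"jaw":-1},
    {"tx":-120,"ty":0,"tz":130,"rx":0,"ry":0,"rz":0,"jaw":-1},
    {"tx":-120,"ty":0,"tz":130,"rx":0,"ry":0,"rz":0,"jaw":-1},
    {"tx":-120,"ty":0,"tz":130,"rx":0,"ry":0,"rz":0,"jaw":-1}
  ]
}}

```text
time_s: 22.9
position: [0.399, -0.3376, 0.2587]
tool_rot: [[-0.997, 0.073, -0.004], [0.073, 0.997, 0.001], [0.004, 0.001, -1.0]]
ft_force: [0.0, 0.5, -1.0]
grip_width: 0.0001
```

Run:
```python
from h import *
import cv2
s=env.get_image("scene");d=env.get_image("side")
cv2.imwrite("pics/scene5.png",cv2.resize(s["image"][130:300,100:420,::-1],None,fx=2.5,fy=2.5))
cv2.imwrite("pics/side5.png",cv2.resize(d["image"][90:390,130:430,::-1],None,fx=2,fy=2))
print(env.observe()["time_s"],env.observe()["position"],env.observe()["ft_force"])
```

```text
23.0 [ 0.3989702  -0.33715417  0.25708101] [-0.6885537   0.47651624  0.2015245 ]
```

View pics/scene5.png

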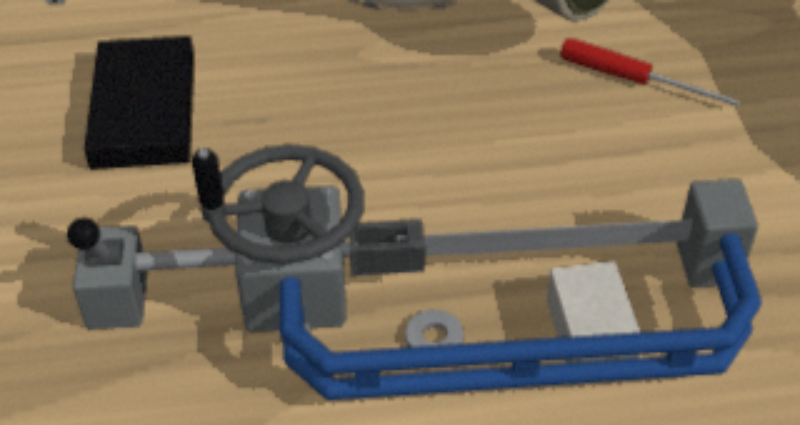

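View pics/side5.png

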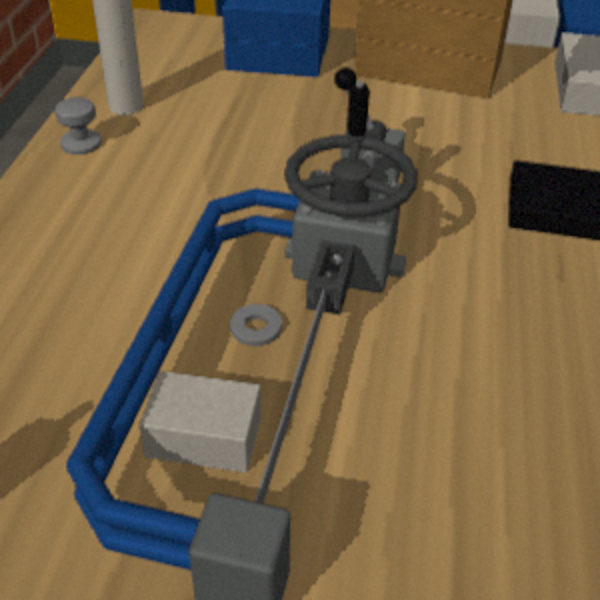

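The lever leans towards the bow (ball at scene crop (83,234)) and the wheel is unchanged. The carton and ring are where they were, and the arm is clear. Handing in.

Run:
```python
from h import *
s=env.get_image("scene")
k=plane(s,133,223.3,.132);g=plane(s,205/2.5+100-.3,155/2.5+130-.3,.18);C=np.array([.5137,-.1737])
print("knob",k,"lean sin",(k[0]-.5019)/.08,"grip top",g,"ang",np.arctan2(*(g[:2]-C)[::-1]))
print(env.close_job())
```

```text
knob [ 0.54244215 -0.33757392  0.132     ] lean sin 0.5067768736700423 grip top [ 0.51507293 -0.23421403  0.18      ] ang -1.5481123952870028
the job is handed in; nothing more can be done
None
```

The blade is tensioned and the lock lever is fully over, and the job was handed in at about 23 s of the 70 s allowed. No verdict is reported, so the tension is my estimate from the grip force.

- **Winding:** I turned the grip clockwise about 4.3 rad in all. It ran at 7.2–8.2 N while slack and caught about 3.3 rad in. I stopped about 1 rad later, at 12.5 N while moving, and it held about 12.4 N. That suggests a blade pull of roughly 62–66 N against the 50–86 N wanted.
- **Force readings:** They scattered by about 0.5 N. One moving reading of 13.2 N disagreed slightly, but was still below the 14.5 N limit. After that first stop, the reading at rest was about 11.5 N, so I added a last 0.04 rad.
- **Lock lever:** I pushed the ball with shut fingers until it hit its stop, where the force jumped from 4 to about 13–16 N with no further travel. The last picture puts the knob about 30° towards the bow, which is about 1.0 rad.
- **Final state:** The grip's angle in that picture was −1.55 rad against −1.53 rad at release, so the wheel stayed put. By eye, the carton and ring had not moved. The arm was clear, reading about 0 N.

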